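# Balance the counterweighted lamp arm on its stand

### The job

Before it goes back on the magnifier lamp, the arm with the red counterweight has to be checked for balance. Judge where the arm balances, lift it off the bench by that point without letting it tip, and set it across the yellow top of the stand at the same point, so that it stays there level on its own once you let go. Leave the plain spare arm alone.

Things in the scene. Friction and masses are not known exactly. Their poses are not given: they have to be found in the camera images.
- bar_mid (a point): The middle of the lamp arm that carries the red counterweight: a straight, uniform, black-painted aluminium bar 300 mm long, 15 mm wide and 30 mm tall, lying on its 15 mm edge on the bench, about 350 g, with a bright steel disc near each end. This point is half-way along and half-way up (15 mm above the underside). x runs along the bar towards the end with the counterweight, y across it, z up.
- weight_mid (a point): The red steel counterweight, a block 30 mm long (along the bar), 44 mm wide and 44 mm tall, clamped tightly around the bar somewhere between 85 and 130 mm from the bar's middle and reaching down to its underside; about 350 g, as heavy as the bar, within a tenth. So bar and weight together balance about half-way between the bar's middle and this point. The point is at the block's middle along the bar, at half the bar's height.
- stand_top (a point): The middle of the flat top of the balance stand: a level yellow square 40 mm by 40 mm, 10 mm thick, 100 mm above the bench, on a white post 24 mm thick with a round dark foot of 100 mm. The stand is fixed. x and y lie along the square's sides, z up. The arm may lie across it in any direction, with the 30 mm side upright as it is on the bench.
- spare_mid (a point): The middle (half-way along and half-way up) of the plain spare arm: the same black aluminium bar, 300 x 15 x 30 mm, loose on the bench, without a counterweight. x along it, z up. It is to be left alone.
There are look-alikes about, which are no part of the job. What is shaped like the part that bears stand_top but pink is not meant.

How it is judged:
On the way:
1. the arm is lifted clear of the bench, level to within 10 degrees, held near its balance point (between the bar's middle and the weight, 18 to 90 mm along the bar from each) (height (world z) of bar_mid above 0.06 m and angle between bar_mid's own z axis and vertical below 0.175 rad and x of the grasp point in the frame of bar_mid between 0.018 and 0.09 m and x of the grasp point in the frame of weight_mid between -0.09 and -0.018 m), for 0.2 s.
At the end, for the whole second after the job is handed in: The arm with the red counterweight rests unmoving on the stand's yellow top, upright and level within 10 degrees, its middle 108 to 122 mm above the bench (115 seated) and within 100 mm sideways of the stand's middle; the spare arm is within 30 mm of its start (height (world z) of bar_mid between 0.108 and 0.122 m and angle between bar_mid's own z axis and vertical below 0.175 rad and horizontal distance between bar_mid and stand_top below 0.1 m and linear speed of bar below 0.02 m/s and angular speed of bar below 0.1 rad/s and distance of spare_mid from where it was at the start of the episode below 0.03 m); the robot touches nothing.
It fails at once if the arm with the counterweight tips by more than 20 degrees (angle between bar_mid's own z axis and vertical above 0.35 rad).
It fails at once if the spare arm is moved by more than 30 mm (distance of spare_mid from where it was at the start of the episode above 0.03 m).
It also fails if it takes over 35 s, if anything falls off the work surface, if the arm or the gripper's body presses on something with over 40 N, if the wrist force passes 120 N, or if a joint passes its speed limit or range.

### The arm

A 6-joint arm with a two-finger parallel gripper is mounted at the origin on the work surface. World frame = base frame: x ahead of the robot, y to its left, z up, the work surface at z = 0. Lengths are in m, angles in rad, forces in N, time in s.
With the tool pointing down it reaches from about 0.375 to 0.975 m from the base axis. Payload 3.8 kg.
Tool frame: the origin (TCP) lies at the very end of the fingers, on their centre line; the grasp point (between the pads) lies 19 mm behind it (bot.tcp_to_grasp is the distance from the TCP to the grasp point, in m); z points along the fingers, y is the line along which they close (so a half turn about z gives the same grasp; the last joint's range is limited). The gripper opens to 88 mm and grips with 3 to 60 N. Pads are 18 mm wide; open, the fingers measure 123 mm over their backs; the gripper's body (75 mm by 187 mm) begins 45 mm behind the grasp point.
Start: joints at [-1.323, 0.264, 1.604, -0, 1.274, -0.037], TCP at [0.19, -0.648, 0.239] pointing down, gripper open.
Joint ranges: [-2.63, 2.63], [-0.94, 2.18], [0.31, 2.57], [-1.31, 4.45], [0, 2.66], [-2.55, 2.55]. Speed limits (rad/s): [2.57, 2.57, 3.14, 3.14, 3.14, 3.14].

### API

Orientations are given as a unit quaternion [x, y, z, w].
In Python, from plant import bot gives the robot as it stands.
- The arm moves only by the tool jog_arm, never from a script. Its argument "increments" is a list of rows, each an object with "delta_pos": the shift along the world's x, y, z normalised to -1 to 1, where 1 is 25 mm, a list of three; "rotation": the turn, a rotation vector about the world's x, y, z normalised to -1 to 1, where 1 is 5 degrees, a list of three; "grip": the gripper command: -1 is shut, 1 is fully open, values between are in proportion. In form: [{"delta_pos": [x, y, z], "rotation": [wx, wy, wz], "grip": grip}, ...]. A call has 1 to 5 rows; each row shifts and turns the commanded pose from where the row before left it; what a row does not reach is not made up. A row lasts 1/12 s, in which the tool goes at most 41.7 mm and 7.16 degrees, less where a joint would pass 70% of its speed; a pose out of reach is approached as far as the arm can. A call with a number of a shift or a turn outside -1 to 1 is refused whole. A call with a gripper value outside its range is refused whole. The fingers move at their own pace and stop on an object; "newtons" is the grip in N (left out, the last holds). Time passes only in rows, so rows that do not move let the fingers close. It gives the time, the measured TCP pose, the force, the opening and the grip force at its end, in the units of the state.
- bot.state(): the state, without advancing time (a new reading comes with each control period).
- bot.camera(name): name is "side" or "top"; returns (picture, depth): 400x640x3 uint8, red, green, blue; 400x640 float32, m along the optical axis (not along the pixel's ray), 0 where there is no reading.
- bot.camera_model(name): a dict with "fovy" (degrees; the focal length in pixels is half the picture's height over the tangent of half this angle, whatever the lens; pixels are square), "cx", "cy" (the principal point, pixels), "R" (3x3) and "t" (3): a world point X has camera coordinates R X + t. Camera axes: x right, y down, z forward; pixel columns grow to the right and rows downward; lengths in m; the calibration is good to about 2 mm. A picture is of the moment at which its call begins. camera_model takes no time and is no camera call.
- bot.sign_off(): hands the job in; it is judged then, once.
The state is a dict: "time": time; "joints": joint angles; "dq": joint speeds; "joint_torque": joint torques, N m; "position": TCP position; "eef_rot": TCP orientation; "contact_force": force on the tool from outside, world axes, zero at the start; "torque": the same for the moment, N m; "opening": opening from 0.0 (shut) to 1.0 (fully open); "finger_force": force on a finger pad.
Only numpy, scipy, OpenCV 4.12 (cv2) and the standard library are available. Lean on these libraries where they do the work, as an engineer would, in place of code of your own. Each camera call takes 0.05 s, during which the arm holds its last target. There are 200 camera calls.

## Working session

There is one attempt and no reset: what is moved stays moved. The work goes in short steps, Python scripts to look and compute and a tool call to move; the robot and the scene stay as the last step left them, time stands still between calls to the robot, and variables do not carry over. Pictures are saved under pics/ and viewed, at most 10 in all, crops included, and the job is handed in when it is done.

Besides the shell and the picture viewer there is one more tool, called after "Request:" as a command line: name --argument value ..., lists and objects as JSON in quotes. jog_arm: Moves the arm, as the interface text tells. Its arguments: {"type":"object","properties":{"increments":{"type":"array","items":{"type":"object","properties":{"delta_pos":{"type":"array","items":{"type":"number"}},"rotation":{"type":"array","items":{"type":"number"}},"grip":{"type":"number"}}}},"newtons":{"type":"number"}},"required":["increments"]}

```bash
mkdir -p pics
cat > h.py <<'E'
import numpy as np, cv2
from plant import bot
def cloud(name):
    im,d=bot.camera(name); m=bot.camera_model(name)
    f=200/np.tan(np.radians(m['fovy'])/2)
    v,u=np.mgrid[:400,:640]
    c=np.stack([(u-m['cx'])/f*d,(v-m['cy'])/f*d,d],-1)
    X=(c-np.array(m['t']))@np.array(m['R'])
    X[d==0]=np.nan
    return im,X
E
python3 - <<'E'
from h import *
for n in('top','side'):
    im,X=cloud(n); cv2.imwrite(f'pics/{n}0.png',im[:,:,::-1]); np.savez(f'{n}0.npz',im=im,X=X)
print(bot.state())
E
```

```text
{'time': 0.1, 'joints': array([-1.32291942e+00,  2.64655896e-01,  1.60519687e+00, -4.33724126e-05,
        1.27372570e+00, -3.69297789e-02]), 'dq': array([ 1.99895054e-04, -1.13395080e-03, -1.44445648e-03,  3.34155371e-05,
        3.81866873e-05,  9.25901558e-04]), 'joint_torque': array([-3.09966463e-04, -5.03622866e+01, -3.58072579e+01,  7.30668101e-02,
        2.33492424e-02, -5.90849822e-05]), 'position': array([ 0.18946622, -0.64720514,  0.2375492 ]), 'eef_rot': array([ 9.89876375e-01,  1.41928771e-01, -1.25146149e-04, -9.85206627e-04]), 'contact_force': array([-0.45310022,  0.50932212, -1.64365432]), 'torque': array([ 0.03226856, -0.05750966,  0.00593277]), 'finger_force': 0.0, 'opening': 0.9993212741527858}
```

View pics/top0.png

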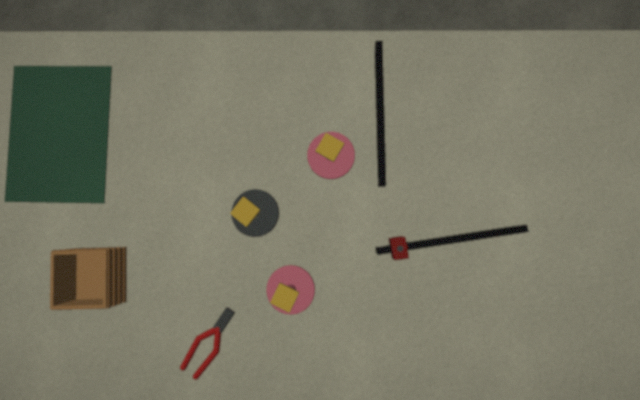

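View pics/side0.png

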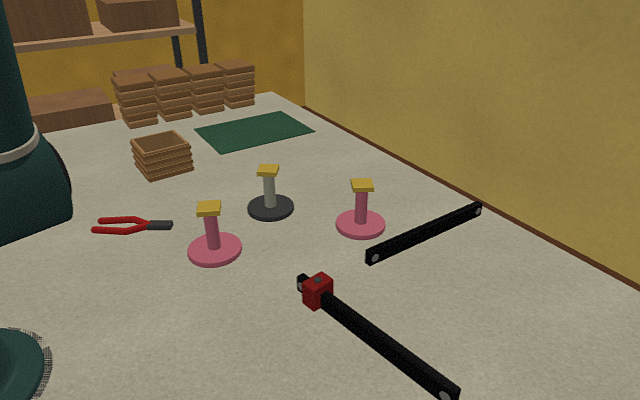

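The top view shows the arm running from (377,250) to (527,229), with the red weight at (399,248). The spare arm is at (380,113). The real stand, with the dark foot and white post, has its yellow top at (245,212). The other two stands are pink.

Run:
```python
from h import *
z=np.load('top0.npz'); im=z['im'].astype(int); X=z['X']
v,u=np.mgrid[:400,:640]
R,G,B=im[...,0],im[...,1],im[...,2]
def box(a,b,c,d): return (u>a)&(u<b)&(v>c)&(v<d)
ok=np.isfinite(X[...,2])
for n,m in dict(stand=box(225,275,190,235)&(X[...,2]>.085), bar=box(370,535,220,265)&(X[...,2]>.02)&(X[...,2]<.036)&(R<60),
  weight=box(370,430,220,265)&(X[...,2]>.035)&(R>G+30), spare=box(365,395,35,195)&(X[...,2]>.02),
  pinkA=box(265,315,265,315)&(X[...,2]>.085),pinkB=box(305,357,130,180)&(X[...,2]>.085)).items():
    P=X[m&ok]; r=cv2.minAreaRect((P[:,:2]*1000).astype(np.float32))
    print(n,len(P),np.median(P[:,2]).round(4),P.mean(0).round(4),[np.round(q,1) for q in r])
    if n=='bar':
        print(np.round(cv2.boxPoints(r),1))
```

```text
stand 484 0.1001 [0.5563 0.1832 0.1   ] [array([556.4, 184. ]), array([40.5, 40.2]), np.float64(52.9)]
bar 870 0.0306 [ 0.5112 -0.2254  0.0306] [array([ 508.6, -212.3]), array([ 13.9, 296.5]), np.float64(9.7)]
[[ 476.8  -67.4]
 [ 526.7 -359.6]
 [ 540.4 -357.3]
 [ 490.5  -65. ]]
weight 313 0.0444 [ 0.4911 -0.1086  0.0442] [array([ 491.1, -109.3]), array([43.7, 29.6]), np.float64(10.3)]
spare 1143 0.0303 [ 0.7624 -0.0713  0.0301] [array([765.1, -71.7]), array([301.1,  15.5]), np.float64(1.9)]
pinkA 510 0.1003 [0.4017 0.1061 0.1002] [array([401. , 106.5]), array([40. , 40.7]), np.float64(65.5)]
pinkB 477 0.1004 [0.678  0.0284 0.1002] [array([678.5,  28.7]), array([40.1, 39.9]), np.float64(60.5)]
```

Request:
jog_arm --increments '[{"delta_pos": [0.62, 0.97, 0], "rotation": [0, 0, 0.83], "grip": 1}, {"delta_pos": [0.62, 0.97, 0], "rotation": [0, 0, 0.83], "grip": 1}, {"delta_pos": [0.62, 0.97, 0], "rotation": [0, 0, 0.83], "grip": 1}, {"delta_pos": [0.62, 0.97, 0], "rotation": [0, 0, 0.83], "grip": 1}, {"delta_pos": [0.62, 0.97, 0], "rotation": [0, 0, 0.83], "grip": 1}]'

```text
time: 0.52
position: [0.2674, -0.5251, 0.238]
eef_rot: [0.948, 0.319, -0.0, -0.001]
contact_force: [0.0, -0.1, 0.0]
opening: 0.998
finger_force: 0.0
```

Request:
jog_arm --increments '[{"delta_pos": [0.62, 0.97, 0], "rotation": [0, 0, 0.83], "grip": 1}, {"delta_pos": [0.62, 0.97, 0], "rotation": [0, 0, 0.83], "grip": 1}, {"delta_pos": [0.62, 0.97, 0], "rotation": [0, 0, 0.83], "grip": 1}, {"delta_pos": [0.62, 0.97, 0], "rotation": [0, 0, 0.83], "grip": 1}, {"delta_pos": [0.62, 0.97, 0], "rotation": [0, 0, 0.83], "grip": 1}]'

```text
time: 0.93
position: [0.3449, -0.4037, 0.2382]
eef_rot: [0.875, 0.485, -0.0, -0.0]
contact_force: [-0.0, 0.0, 0.0]
opening: 1.001
finger_force: 0.0
```

Request:
jog_arm --increments '[{"delta_pos": [0.62, 0.97, 0], "rotation": [0, 0, 0.83], "grip": 1}, {"delta_pos": [0.62, 0.97, 0], "rotation": [0, 0, 0.83], "grip": 1}, {"delta_pos": [0.62, 0.97, 0], "rotation": [0, 0, 0.83], "grip": 1}, {"delta_pos": [0.62, 0.97, 0], "rotation": [0, 0, 0.83], "grip": 1}, {"delta_pos": [0.62, 0.97, 0], "rotation": [0, 0, 0.83], "grip": 1}]'

```text
time: 1.35
position: [0.4224, -0.2826, 0.2383]
eef_rot: [0.773, 0.634, -0.0, -0.0]
contact_force: [0.2, -0.4, 0.9]
opening: 0.998
finger_force: 0.0
```

Request:
jog_arm --increments '[{"delta_pos": [0.62, 0.97, 0], "rotation": [0, 0, 0.83], "grip": 1}, {"delta_pos": [0.62, 0.97, 0], "rotation": [0, 0, 0.83], "grip": 1}, {"delta_pos": [0.62, 0.97, 0], "rotation": [0, 0, 0.83], "grip": 1}, {"delta_pos": [0.62, 0.97, 0], "rotation": [0, 0, 0.83], "grip": 1}, {"delta_pos": [0.62, 0.97, 0], "rotation": [0, 0, 0.83], "grip": 1}]'

```text
time: 1.77
position: [0.4999, -0.1613, 0.2383]
eef_rot: [0.646, 0.763, -0.0, -0.0]
contact_force: [0.4, -0.8, -0.2]
opening: 0.999
finger_force: 0.0
```

Request:
jog_arm --increments '[{"delta_pos": [0, 0, -1], "rotation": [0, 0, 0], "grip": 1}, {"delta_pos": [0, 0, -1], "rotation": [0, 0, 0], "grip": 1}, {"delta_pos": [0, 0, -1], "rotation": [0, 0, 0], "grip": 1}, {"delta_pos": [0, 0, -1], "rotation": [0, 0, 0], "grip": 1}, {"delta_pos": [0, 0, 0], "rotation": [0, 0, 0], "grip": 1}]'

```text
time: 2.18
position: [0.4954, -0.161, 0.1329]
eef_rot: [0.647, 0.762, -0.002, -0.005]
contact_force: [-0.7, 0.0, -0.3]
opening: 0.998
finger_force: 0.0
```

Run:
```python
from h import *
from scipy.spatial.transform import Rotation as Ro
s=bot.state(); R=Ro.from_quat(s['eef_rot']).as_matrix()
print(s['time'],s['position'],np.degrees(np.arctan2(R[1,1],R[0,1])),R[:,2],s['joints'])
for n in('top','side'):
    im,X=cloud(n); cv2.imwrite(f'pics/{n}1.png',im[:,:,::-1]); np.savez(f'{n}1.npz',im=im,X=X)
```

```text
2.1833 [ 0.49535846 -0.16097569  0.13289812] 9.345289727455633 [-0.01000526  0.00372334 -0.99994301] [-3.61986998e-01  7.26814072e-02  2.03192109e+00 -7.05867375e-05
  1.04766579e+00 -5.25032928e-01]
```

View pics/side1.png

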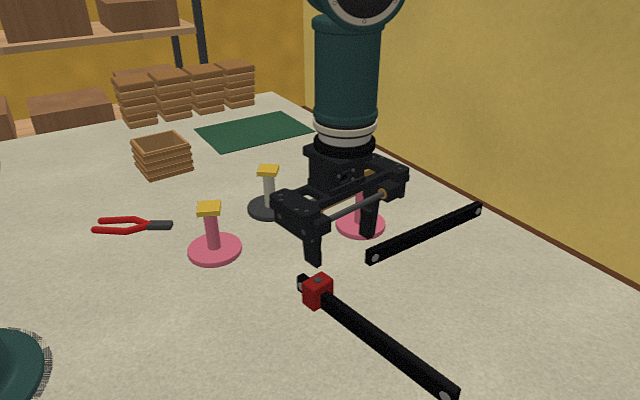

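The gripper is open above the bar, with fingertips near (313,262) and (368,235). The weight is at (318,291). Next I'll check the settled pose, and use the side view to cross-check the weight and bar.

Run:
```python
from h import *
from scipy.spatial.transform import Rotation as Ro
s=bot.state(); R=Ro.from_quat(s['eef_rot']).as_matrix()
print(s['time'],s['position'],np.degrees(np.arctan2(R[1,1],R[0,1])),R[:,2])
z=np.load('side0.npz'); im=z['im'].astype(int); X=z['X']
m=(abs(X[...,0]-.5)<.06)&(X[...,1]>-.4)&(X[...,1]<-.03)
for n,k in dict(w=m&(X[...,2]>.041)&(X[...,2]<.047),b=m&(X[...,2]>.028)&(X[...,2]<.033)&(im[...,0]<60)).items():
    P=X[k];print(n,len(P),cv2.minAreaRect((P[:,:2]*1000).astype(np.float32)))
```

```text
2.2833 [ 0.49855264 -0.1623692   0.13770599] 9.31782770168174 [-0.00307152  0.00117599 -0.99999459]
w 354 ((489.8086853027344, -108.5670166015625), (44.823211669921875, 30.7397403717041), 11.801753044128418)
b 1482 ((508.12359619140625, -212.99769592285156), (16.380098342895508, 298.7045593261719), 9.680954933166504)
```

Request:
jog_arm --increments '[{"delta_pos": [0, 0, -0.8], "rotation": [0, 0, 0], "grip": 1}, {"delta_pos": [0, 0, -1], "rotation": [0, 0, 0], "grip": 0.5}, {"delta_pos": [0, 0, -1], "rotation": [0, 0, 0], "grip": 0.5}, {"delta_pos": [0, 0, -0.8], "rotation": [0, 0, 0], "grip": 0.2}, {"delta_pos": [0, 0, -0.5], "rotation": [0, 0, 0], "grip": 0.2}]'

```text
time: 2.7
position: [0.5002, -0.1632, 0.0364]
eef_rot: [0.647, 0.762, 0.0, 0.0]
contact_force: [-0.7, 0.9, 0.5]
opening: 0.721
finger_force: 0.0
```

Request:
jog_arm --increments '[{"delta_pos": [0, 0, -0.4], "rotation": [0, 0, 0], "grip": 0.2}, {"delta_pos": [0, 0, -0.3], "rotation": [0, 0, 0], "grip": 0}, {"delta_pos": [0, 0, -0.2], "rotation": [0, 0, 0], "grip": 0}, {"delta_pos": [0, 0, -0.1], "rotation": [0, 0, 0], "grip": 0}, {"delta_pos": [0, 0, 0], "rotation": [0, 0, 0], "grip": 0}]'

```text
time: 3.12
position: [0.5001, -0.163, 0.0116]
eef_rot: [0.647, 0.762, 0.0, 0.0]
contact_force: [-0.3, 0.7, 0.9]
opening: 0.495
finger_force: 0.0
```

Run:
```python
from h import *
im,X=cloud('top'); cv2.imwrite('pics/top2.png',im[:,:,::-1])
im,X=cloud('side'); cv2.imwrite('pics/side2.png',cv2.resize(im[150:400,200:500,::-1],None,fx=2,fy=2))
s=bot.state();print(s['position'],s['eef_rot'],s['contact_force'],s['torque'],s['opening'])
```

```text
[ 0.50032964 -0.16306759  0.01198014] [6.47338802e-01 7.62202087e-01 2.16487027e-04 6.37348310e-04] [ 0.61606409 -0.80119791  0.68147529] [ 0.01538883 -0.06515331  0.02819387] 0.4935352215715344
```

View pics/side2.png

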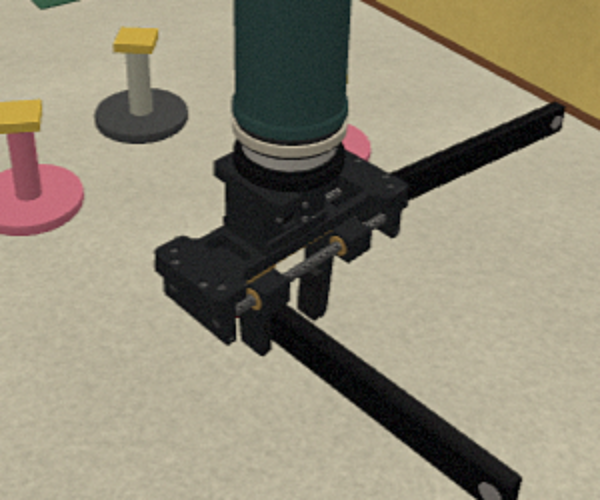

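The fingers straddle the bar, tips near (257,345) and (313,312), and are clear of the weight. I'll go down another 5 mm, then grip.

Request:
jog_arm --increments '[{"delta_pos": [0, 0.08, -0.2], "rotation": [0, 0, 0], "grip": 0}, {"delta_pos": [0, 0, 0], "rotation": [0, 0, 0], "grip": -1}, {"delta_pos": [0, 0, 0], "rotation": [0, 0, 0], "grip": -1}, {"delta_pos": [0, 0, 0], "rotation": [0, 0, 0], "grip": -1}, {"delta_pos": [0, 0, 0], "rotation": [0, 0, 0], "grip": -1}]' --newtons 50

```text
time: 3.63
position: [0.4998, -0.1608, 0.0063]
eef_rot: [0.647, 0.762, 0.0, 0.0]
contact_force: [0.8, -0.8, 0.1]
opening: 0.222
finger_force: 0.0
```

Request:
jog_arm --increments '[{"delta_pos": [0, 0, 0], "rotation": [0, 0, 0], "grip": -1}, {"delta_pos": [0, 0, 0], "rotation": [0, 0, 0], "grip": -1}, {"delta_pos": [0, 0, 0], "rotation": [0, 0, 0], "grip": -1}, {"delta_pos": [0, 0, 0], "rotation": [0, 0, 0], "grip": -1}]'

```text
time: 3.97
position: [0.4994, -0.1608, 0.0063]
eef_rot: [0.647, 0.762, -0.0, -0.0]
contact_force: [-1.8, 0.6, 2.2]
opening: 0.161
finger_force: 50.0
```

Gripped at an opening of 14 mm. I'll lift it slightly and check the torque.

Request:
jog_arm --increments '[{"delta_pos": [0, 0, 0.1], "rotation": [0, 0, 0], "grip": -1}, {"delta_pos": [0, 0, 0.3], "rotation": [0, 0, 0], "grip": -1}, {"delta_pos": [0, 0, 0.3], "rotation": [0, 0, 0], "grip": -1}, {"delta_pos": [0, 0, 0.1], "rotation": [0, 0, 0], "grip": -1}, {"delta_pos": [0, 0, 0], "rotation": [0, 0, 0], "grip": -1}]'

```text
time: 4.38
position: [0.5005, -0.1611, 0.0272]
eef_rot: [0.647, 0.762, 0.0, 0.001]
contact_force: [-0.1, 0.5, -6.5]
opening: 0.165
finger_force: 50.0
```

Run:
```python
from h import *
for i in range(2):
    im,X=cloud('side'); s=bot.state();print(s['position'],s['contact_force'],s['torque'],s['finger_force'])
k=(X[...,0]>.45)&(X[...,0]<.57)&(X[...,1]<-.22)&(X[...,1]>-.37)&(X[...,2]>.012)&(im.max(-1)<70)
P=X[k]
# top edge height vs y
for a in np.arange(-.36,-.22,.02):
    q=P[(P[:,1]>=a)&(P[:,1]<a+.02)]
    if len(q)>5: print(round(a+.01,3),len(q),np.percentile(q[:,2],[50,90,97]).round(4))
```

```text
[ 0.50013815 -0.16096343  0.02676595] [-0.29666122  0.54783008 -6.40687953] [-0.00526663 -0.1065052   0.05152207] 49.98646689578891
[ 0.49976593 -0.16082007  0.02640326] [-0.30668319  0.07210536 -6.99589033] [-0.05388345 -0.09437117 -0.01489038] 49.98659681528807
-0.35 354 [0.0478 0.0508 0.0514]
-0.33 376 [0.0461 0.0506 0.0513]
-0.31 349 [0.045  0.0504 0.0512]
-0.29 332 [0.0458 0.0507 0.0514]
-0.27 304 [0.0457 0.0506 0.0511]
-0.25 291 [0.045  0.0505 0.0511]
-0.23 2085 [0.366  0.389  0.3953]
```

The full weight (about 7 N) is carried and the bar is level: its top edge is 51 mm high along its whole length. Next I'll lift it and carry it over.

Request:
jog_arm --increments '[{"delta_pos": [0, 0, 0.2], "rotation": [0, 0, 0], "grip": -1}, {"delta_pos": [0, 0, 0.5], "rotation": [0, 0, 0], "grip": -1}, {"delta_pos": [0, 0, 0.7], "rotation": [0, 0, 0], "grip": -1}, {"delta_pos": [0, 0, 0.7], "rotation": [0, 0, 0], "grip": -1}, {"delta_pos": [0, 0, 0.7], "rotation": [0, 0, 0], "grip": -1}]'

```text
time: 4.9
position: [0.499, -0.1606, 0.0966]
eef_rot: [0.647, 0.762, -0.0, -0.001]
contact_force: [0.5, 0.2, -6.4]
opening: 0.166
finger_force: 50.0
```

Request:
jog_arm --increments '[{"delta_pos": [0, 0, 0.7], "rotation": [0, 0, 0], "grip": -1}, {"delta_pos": [0, 0, 0.7], "rotation": [0, 0, 0], "grip": -1}, {"delta_pos": [0, 0, 0.6], "rotation": [0, 0, 0], "grip": -1}, {"delta_pos": [0, 0, 0.4], "rotation": [0, 0, 0], "grip": -1}, {"delta_pos": [0, 0, 0.2], "rotation": [0, 0, 0], "grip": -1}]'

```text
time: 5.32
position: [0.5003, -0.161, 0.1629]
eef_rot: [0.647, 0.762, 0.0, 0.001]
contact_force: [-0.2, 0.6, -6.5]
opening: 0.164
finger_force: 50.0
```

Request:
jog_arm --increments '[{"delta_pos": [0, 0, 0], "rotation": [0, 0, 0], "grip": -1}, {"delta_pos": [0.03, 0.2, 0], "rotation": [0, 0, 0], "grip": -1}, {"delta_pos": [0.07, 0.4, 0], "rotation": [0, 0, 0], "grip": -1}, {"delta_pos": [0.1, 0.6, 0], "rotation": [0, 0, 0], "grip": -1}, {"delta_pos": [0.1, 0.6, 0], "rotation": [0, 0, 0], "grip": -1}]'

```text
time: 5.73
position: [0.5062, -0.1145, 0.1596]
eef_rot: [0.648, 0.762, -0.0, -0.001]
contact_force: [0.6, 0.8, -7.0]
opening: 0.166
finger_force: 50.0
```

Request:
jog_arm --increments '[{"delta_pos": [0.1, 0.6, 0], "rotation": [0, 0, 0], "grip": -1}, {"delta_pos": [0.1, 0.6, 0], "rotation": [0, 0, 0], "grip": -1}, {"delta_pos": [0.1, 0.6, 0], "rotation": [0, 0, 0], "grip": -1}, {"delta_pos": [0.1, 0.6, 0], "rotation": [0, 0, 0], "grip": -1}, {"delta_pos": [0.1, 0.6, 0], "rotation": [0, 0, 0], "grip": -1}]'

```text
time: 6.15
position: [0.5186, -0.039, 0.1596]
eef_rot: [0.647, 0.762, -0.001, -0.001]
contact_force: [0.0, 0.7, -7.2]
opening: 0.166
finger_force: 50.0
```

Request:
jog_arm --increments '[{"delta_pos": [0.1, 0.6, 0], "rotation": [0, 0, 0], "grip": -1}, {"delta_pos": [0.1, 0.6, 0], "rotation": [0, 0, 0], "grip": -1}, {"delta_pos": [0.1, 0.6, 0], "rotation": [0, 0, 0], "grip": -1}, {"delta_pos": [0.1, 0.6, 0], "rotation": [0, 0, 0], "grip": -1}, {"delta_pos": [0.1, 0.6, 0], "rotation": [0, 0, 0], "grip": -1}]'

```text
time: 6.57
position: [0.531, 0.0359, 0.1596]
eef_rot: [0.647, 0.762, -0.001, -0.001]
contact_force: [0.4, -0.6, -7.4]
opening: 0.163
finger_force: 50.0
```

Request:
jog_arm --increments '[{"delta_pos": [0.1, 0.6, 0], "rotation": [0, 0, 0], "grip": -1}, {"delta_pos": [0.1, 0.6, 0], "rotation": [0, 0, 0], "grip": -1}, {"delta_pos": [0.1, 0.6, 0], "rotation": [0, 0, 0], "grip": -1}, {"delta_pos": [0.1, 0.6, 0], "rotation": [0, 0, 0], "grip": -1}, {"delta_pos": [0.1, 0.6, 0], "rotation": [0, 0, 0], "grip": -1}]'

```text
time: 6.98
position: [0.5433, 0.1108, 0.1595]
eef_rot: [0.647, 0.762, -0.001, -0.001]
contact_force: [0.0, 0.1, -6.5]
opening: 0.163
finger_force: 50.0
```

Request:
jog_arm --increments '[{"delta_pos": [0.1, 0.6, 0], "rotation": [0, 0, 0], "grip": -1}, {"delta_pos": [0.1, 0.6, 0], "rotation": [0, 0, 0], "grip": -1}, {"delta_pos": [0.1, 0.6, 0], "rotation": [0, 0, 0], "grip": -1}, {"delta_pos": [0.1, 0.6, 0], "rotation": [0, 0, 0], "grip": -1}, {"delta_pos": [0.1, 0.6, 0], "rotation": [0, 0, 0], "grip": -1}]'

```text
time: 7.4
position: [0.5566, 0.1857, 0.1603]
eef_rot: [0.647, 0.762, -0.001, -0.001]
contact_force: [0.5, 0.5, -6.4]
opening: 0.168
finger_force: 50.0
```

Request:
jog_arm --increments '[{"delta_pos": [0.06, 0.4, 0], "rotation": [0, 0, 0], "grip": -1}, {"delta_pos": [0, 0.2, 0], "rotation": [0, 0, 0], "grip": -1}, {"delta_pos": [0, 0, 0], "rotation": [0, 0, 0], "grip": -1}, {"delta_pos": [0, 0, 0], "rotation": [0, 0, 0], "grip": -1}, {"delta_pos": [0, 0, 0], "rotation": [0, 0, 0], "grip": -1}]'

```text
time: 7.82
position: [0.5585, 0.1986, 0.1611]
eef_rot: [0.647, 0.762, -0.0, 0.0]
contact_force: [-0.1, -0.3, -7.3]
opening: 0.167
finger_force: 50.0
```

Run:
```python
from h import *
im,X=cloud('top'); cv2.imwrite('pics/top3.png',im[:,:,::-1]);np.savez('top3.npz',im=im,X=X)
im,X=cloud('side'); cv2.imwrite('pics/side3.png',im[:,:,::-1]);np.savez('side3.npz',im=im,X=X)
s=bot.state();print(s['time'],s['position'],s['eef_rot'],s['contact_force'],s['torque'],s['finger_force'])
```

```text
7.9167 [0.55859853 0.19843362 0.16121691] [ 6.47659979e-01  7.61929477e-01 -1.43004119e-04  5.20710951e-05] [ 0.1627319   0.03555064 -6.89501608] [-0.05103095 -0.1198822  -0.03596261] 49.986467845737934
```

View pics/side3.png

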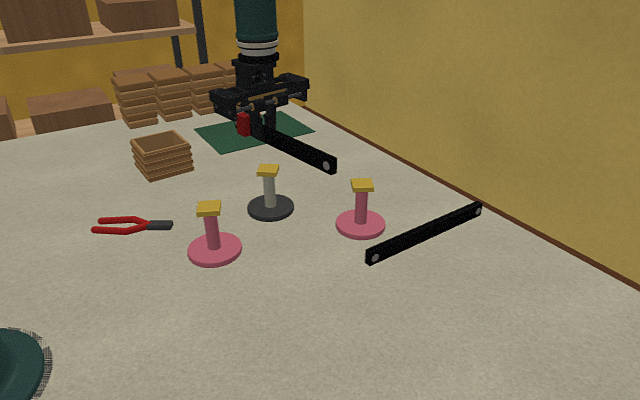

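View pics/top3.png

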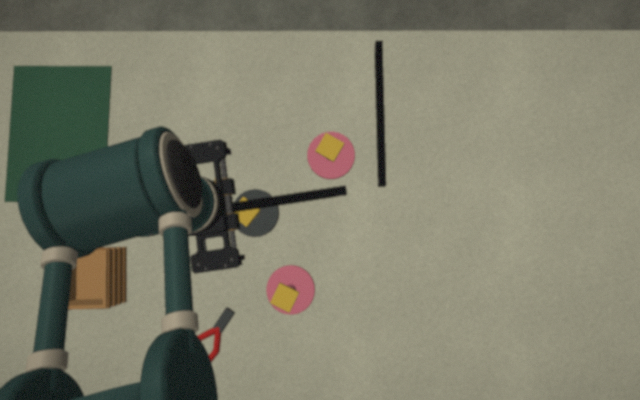

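The side view shows the bar held at (243,123) to (333,165). The top view shows it going out to (346,190), close to the stand top at (245,210). I miscounted by one row, so it is 14 mm too far in y. I'll check that it is level.

Run:
```python
import numpy as np
for n in('top3','side3'):
    z=np.load(n+'.npz');X=z['X'];im=z['im']
    k=(X[...,0]>.54)&(X[...,0]<.61)&(X[...,1]<.16)&(X[...,1]>-.03)&(X[...,2]>.13)&(X[...,2]<.25)&(im.max(-1)<80)
    P=X[k]
    for a in np.arange(-.02,.16,.03):
        q=P[(P[:,1]>=a)&(P[:,1]<a+.03)]
        if len(q)>5: print(n,round(a+.015,3),len(q),np.percentile(q[:,2],[50,95]).round(4),q[:,0].mean().round(4))
    print(P[:,1].min())
```

```text
top3 -0.005 57 [0.1852 0.1871] 0.5898
top3 0.025 167 [0.1851 0.187 ] 0.5865
top3 0.055 158 [0.1849 0.1872] 0.5814
top3 0.085 165 [0.1849 0.1867] 0.5763
top3 0.115 174 [0.185  0.1866] 0.5717
top3 0.145 179 [0.1847 0.1866] 0.5674
-0.0012576603748209593
side3 -0.005 168 [0.1736 0.1847] 0.5893
side3 0.025 211 [0.1775 0.1852] 0.5822
side3 0.055 214 [0.1748 0.1852] 0.5771
side3 0.085 201 [0.1756 0.1852] 0.5722
side3 0.115 185 [0.1754 0.185 ] 0.5672
side3 0.145 180 [0.1758 0.1853] 0.5622
-0.0031631989672228225
```

Request:
jog_arm --increments '[{"delta_pos": [-0.04, -0.2, 0], "rotation": [0, 0, 0], "grip": -1}, {"delta_pos": [-0.04, -0.2, 0], "rotation": [0, 0, 0], "grip": -1}, {"delta_pos": [0, -0.18, 0], "rotation": [0, 0, 0], "grip": -1}, {"delta_pos": [0, 0, 0], "rotation": [0, 0, 0], "grip": -1}, {"delta_pos": [0, 0, 0], "rotation": [0, 0, 0], "grip": -1}]'

```text
time: 8.33
position: [0.5567, 0.1841, 0.1613]
eef_rot: [0.648, 0.762, 0.0, 0.0]
contact_force: [-0.0, -0.6, -6.3]
opening: 0.167
finger_force: 50.0
```

The bar is level, with its underside at about 0.155 m. I'll lower it 55 mm.

Request:
jog_arm --increments '[{"delta_pos": [0, 0, -0.3], "rotation": [0, 0, 0], "grip": -1}, {"delta_pos": [0, 0, -0.5], "rotation": [0, 0, 0], "grip": -1}, {"delta_pos": [0, 0, -0.5], "rotation": [0, 0, 0], "grip": -1}, {"delta_pos": [0, 0, -0.3], "rotation": [0, 0, 0], "grip": -1}, {"delta_pos": [0, 0, -0.2], "rotation": [0, 0, 0], "grip": -1}]'

```text
time: 8.75
position: [0.5548, 0.1844, 0.1132]
eef_rot: [0.647, 0.762, -0.002, -0.001]
contact_force: [-1.1, 0.2, -7.4]
opening: 0.163
finger_force: 50.0
```

Request:
jog_arm --increments '[{"delta_pos": [0, 0, -0.1], "rotation": [0, 0, 0], "grip": -1}, {"delta_pos": [0, 0, -0.08], "rotation": [0, 0, 0], "grip": -1}, {"delta_pos": [0, 0, -0.08], "rotation": [0, 0, 0], "grip": -1}, {"delta_pos": [0, 0, -0.04], "rotation": [0, 0, 0], "grip": -1}, {"delta_pos": [0, 0, 0], "rotation": [0, 0, 0], "grip": -1}]'

```text
time: 9.17
position: [0.5569, 0.1848, 0.1089]
eef_rot: [0.647, 0.762, 0.0, 0.0]
contact_force: [0.2, -0.6, -7.4]
opening: 0.168
finger_force: 50.0
```

Request:
jog_arm --increments '[{"delta_pos": [0, 0, -0.04], "rotation": [0, 0, 0], "grip": -1}, {"delta_pos": [0, 0, -0.04], "rotation": [0, 0, 0], "grip": -1}, {"delta_pos": [0, 0, 0], "rotation": [0, 0, 0], "grip": -1}]'

```text
time: 9.42
position: [0.5567, 0.1847, 0.1068]
eef_rot: [0.647, 0.762, 0.0, 0.0]
contact_force: [-0.8, -0.8, -7.7]
opening: 0.169
finger_force: 50.0
```

Request:
jog_arm --increments '[{"delta_pos": [0, 0, -0.02], "rotation": [0, 0, 0], "grip": -1}, {"delta_pos": [0, 0, 0], "rotation": [0, 0, 0], "grip": -1}]'

```text
time: 9.58
position: [0.5568, 0.1847, 0.1063]
eef_rot: [0.647, 0.762, 0.0, 0.0]
contact_force: [-0.6, -0.6, -5.7]
opening: 0.169
finger_force: 50.0
```

Request:
jog_arm --increments '[{"delta_pos": [0, 0, -0.02], "rotation": [0, 0, 0], "grip": -1}, {"delta_pos": [0, 0, 0], "rotation": [0, 0, 0], "grip": -1}]'

```text
time: 9.75
position: [0.5568, 0.1847, 0.1063]
eef_rot: [0.647, 0.762, 0.0, 0.0]
contact_force: [-1.3, -0.7, -2.7]
opening: 0.163
finger_force: 50.0
```

Request:
jog_arm --increments '[{"delta_pos": [0, 0, -0.01], "rotation": [0, 0, 0], "grip": -1}, {"delta_pos": [0, 0, 0], "rotation": [0, 0, 0], "grip": -1}]'

```text
time: 9.92
position: [0.5568, 0.1847, 0.1063]
eef_rot: [0.647, 0.762, 0.0, 0.0]
contact_force: [-2.9, -1.8, 1.4]
opening: 0.167
finger_force: 50.0
```

The bar is seated and the load is now on the stand. I'll ease the grip, then open.

Request:
jog_arm --increments '[{"delta_pos": [0, 0, 0], "rotation": [0, 0, 0], "grip": -1}, {"delta_pos": [0, 0, 0], "rotation": [0, 0, 0], "grip": -1}, {"delta_pos": [0, 0, 0], "rotation": [0, 0, 0], "grip": -1}]' --newtons 4

```text
time: 10.17
position: [0.5568, 0.1848, 0.1063]
eef_rot: [0.647, 0.762, 0.0, 0.0]
contact_force: [-4.8, -1.3, 4.8]
opening: 0.169
finger_force: 4.0
```

Request:
jog_arm --increments '[{"delta_pos": [0, 0, 0], "rotation": [0, 0, 0], "grip": -0.6}, {"delta_pos": [0, 0, 0], "rotation": [0, 0, 0], "grip": -0.55}, {"delta_pos": [0, 0, 0], "rotation": [0, 0, 0], "grip": -0.5}, {"delta_pos": [0, 0, 0], "rotation": [0, 0, 0], "grip": -0.4}, {"delta_pos": [0, 0, 0], "rotation": [0, 0, 0], "grip": -0.4}]'

```text
time: 10.58
position: [0.557, 0.1848, 0.1054]
eef_rot: [0.647, 0.762, 0.0, 0.0]
contact_force: [0.3, 0.1, 0.7]
opening: 0.298
finger_force: 0.0
```

Run:
```python
from h import *
for i in range(2):
    im,X=cloud('side')
    k=(X[...,0]>.54)&(X[...,0]<.61)&(X[...,1]<.15)&(X[...,1]>-.03)&(X[...,2]>.08)&(X[...,2]<.145)&(im.max(-1)<80)
    P=X[k]
    for a in np.arange(-.02,.15,.05):
        q=P[(P[:,1]>=a)&(P[:,1]<a+.05)]
        if len(q)>5: print(round(a+.025,3),len(q),np.percentile(q[:,2],[50,95]).round(4),q[:,0].mean().round(4))
cv2.imwrite('pics/side4.png',cv2.resize(im[60:260,150:400,::-1],None,fx=3,fy=3))
s=bot.state();print(s['time'],s['position'],s['contact_force'],s['opening'],s['finger_force'])
```

```text
0.005 403 [0.1214 0.1304] 0.5832
0.055 337 [0.1209 0.1305] 0.5731
0.105 299 [0.1222 0.1305] 0.5651
0.155 103 [0.1219 0.1304] 0.5591
0.005 395 [0.1208 0.1304] 0.5833
0.055 347 [0.121  0.1305] 0.5733
0.105 299 [0.1224 0.1306] 0.5651
0.155 104 [0.1214 0.1307] 0.559
10.6833 [0.55681199 0.1847221  0.10536699] [ 0.5393241  -0.06531437  0.46315305] 0.29610190637665307 0.0
```

View pics/side4.png

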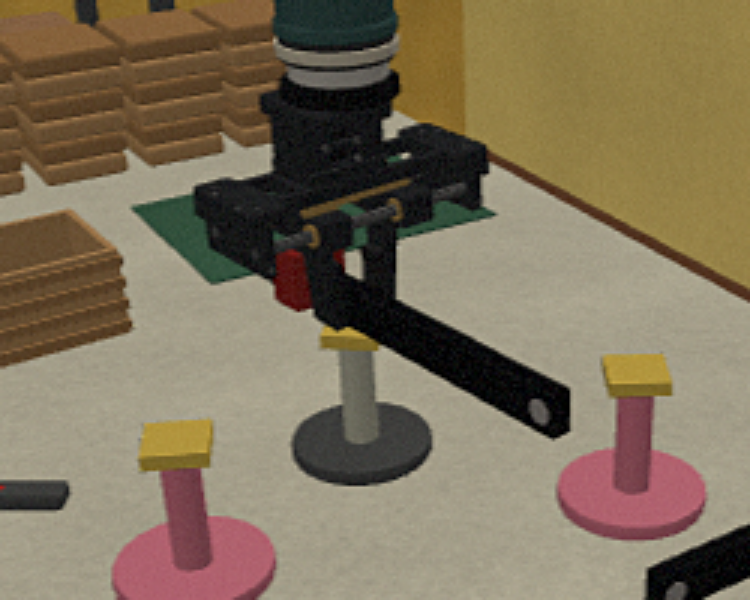

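The arm sits level on the stand with the fingers open and off it: its top edge is 130.5 mm high along its length, and the yellow top shows at (348,338). I'll open a bit more, go straight up, and check.

Request:
jog_arm --increments '[{"delta_pos": [0, 0, 0.05], "rotation": [0, 0, 0], "grip": -0.2}, {"delta_pos": [0, 0, 0.1], "rotation": [0, 0, 0], "grip": 0}, {"delta_pos": [0, 0, 0.3], "rotation": [0, 0, 0], "grip": 0}, {"delta_pos": [0, 0, 0.5], "rotation": [0, 0, 0], "grip": 0}, {"delta_pos": [0, 0, 0.8], "rotation": [0, 0, 0], "grip": 0}]'

```text
time: 11.1
position: [0.5554, 0.1843, 0.1487]
eef_rot: [0.647, 0.762, -0.001, -0.001]
contact_force: [0.2, -0.0, 0.6]
opening: 0.501
finger_force: 0.0
```

Request:
jog_arm --increments '[{"delta_pos": [0, 0, 0.8], "rotation": [0, 0, 0], "grip": 0}, {"delta_pos": [0, 0, 0.8], "rotation": [0, 0, 0], "grip": 0}, {"delta_pos": [0, 0, 0.5], "rotation": [0, 0, 0], "grip": 0}, {"delta_pos": [0, 0, 0], "rotation": [0, 0, 0], "grip": 0}, {"delta_pos": [0, 0, 0], "rotation": [0, 0, 0], "grip": 0}]'

```text
time: 11.52
position: [0.5574, 0.1849, 0.2031]
eef_rot: [0.647, 0.762, 0.001, 0.001]
contact_force: [0.3, 0.4, -0.5]
opening: 0.499
finger_force: 0.0
```

Run:
```python
from h import *
for i in range(4):
    im,X=cloud('side')
    k=(X[...,0]>.54)&(X[...,0]<.61)&(X[...,1]<.15)&(X[...,1]>-.03)&(X[...,2]>.08)&(X[...,2]<.145)&(im.max(-1)<80)
    P=X[k]; print([np.percentile(P[(P[:,1]>=a)&(P[:,1]<a+.05),2],95).round(4) for a in np.arange(-.02,.12,.05)])
cv2.imwrite('pics/side5.png',cv2.resize(im[60:260,150:400,::-1],None,fx=3,fy=3))
s=bot.state();print(s['time'],s['position'],s['contact_force'],s['opening'],s['finger_force'])
```

```text
[np.float64(0.1302), np.float64(0.1306), np.float64(0.1306)]
[np.float64(0.1303), np.float64(0.1304), np.float64(0.1304)]
[np.float64(0.1303), np.float64(0.1304), np.float64(0.1306)]
[np.float64(0.1304), np.float64(0.1306), np.float64(0.1305)]
11.7167 [0.55560891 0.18438421 0.1999663 ] [-0.95106963 -0.53104678  1.10716476] 0.4987504359259803 0.0
```

View pics/side5.png

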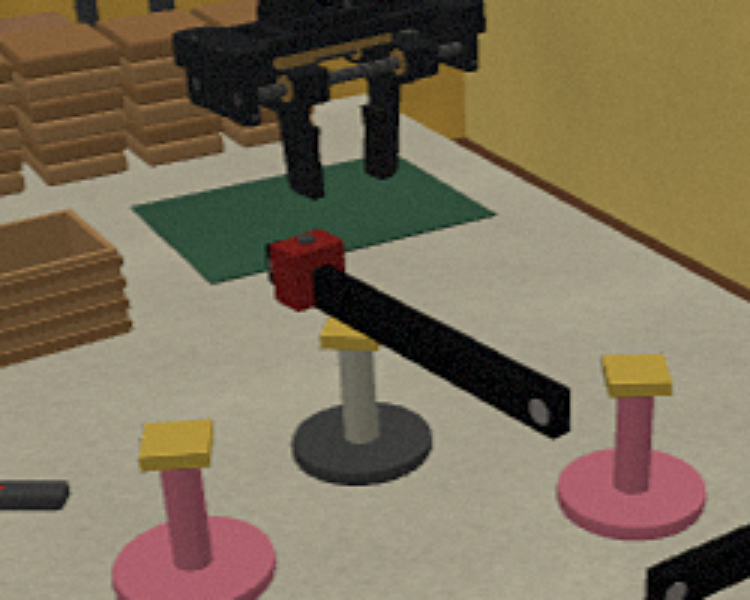

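The arm rests level and still on the yellow top at (348,330), and the gripper is well above it. I'm handing in.

```bash
python3 -c "
from plant import bot
print(bot.sign_off())"
```

```text
the job is handed in; nothing more can be done
None
```

The arm with the red counterweight now rests level and still on the yellow stand top at its balance point, the gripper is clear, the spare arm was left alone, and the job was handed in at about 11.7 s (no verdict was returned).

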